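# Set the slide clamp's gap with its knurled wheel

## Robot

A 6-joint arm with a two-finger parallel gripper is mounted at the origin on a cart in front of the work surface, level with it; the furniture and walls round the work are solid. World frame = base frame: x ahead of the robot, y to its left, z up, the work surface at z = 0. Lengths are in m, angles in rad, forces in N, time in s.
With the tool pointing down it reaches from about 0.25 to 0.725 m from the base axis. Payload 4 kg.
Tool frame: the origin (TCP) lies midway between the tips of the shut fingers; the grasp point (between the pads) lies 19 mm behind it; y points along the fingers, x is the direction in which the jaws open and shut, and the axes are right-handed (so a half turn about y gives the same grasp; the last joint's range is limited). The gripper opens to 85 mm and grips with 20 to 120 N. Pads are 22 mm wide; open, the fingers measure 114 mm over their backs; the gripper's body (76 mm by 85 mm) begins 54 mm behind the grasp point. The pads swing forward as they close: fully open they stand 13 mm farther back than shut.
Start: joints at [1.35, 0.241, 0.005, 1.335, 0, 1.571], TCP at [0.11, 0.488, 0.231] pointing down, gripper open.
Joint ranges: [-2.72, 2.72], [-1.05, 1.87], [-1.09, 1.28], [-1.99, 2.15], [-1.42, 1.44], [-3.14, 3.14]. Speed limits (rad/s): [2.79, 2.79, 3.14, 3.14, 3.14, 3.14].

## Interface

Orientations are given as a unit quaternion [x, y, z, w].
In Python, from workcell import bot gives the robot as it stands. The module is installed in compiled form; this text tells all that it offers.
- The arm moves only by the shell command python3 -m inch 'ROWS'. ROWS is text: rows parted by semicolons, each of 7 numbers parted by spaces: the turn, a rotation vector about the tool's x, y, z in degrees, then the shift along the tool's x, y, z in mm, then the closure, from 0 (fully open) to 1 (shut). In form: ax ay az dx dy dz fingers; .... A call has 1 to 12 rows; each row shifts and turns the commanded pose from where the row before left it, along the tool's axes as they then stand; what a row does not reach is not made up. A row lasts 1/8 s, in which the tool goes at most 62.5 mm and 10.7 degrees, less where a joint would pass 70% of its speed; a pose out of reach is approached as far as the arm can. A call with a gripper value outside its range is refused whole. The fingers move at their own pace and stop on an object; the grip force is fixed at half the most. Time passes only in rows, so rows that do not move let the fingers close. It gives the time, the measured TCP pose, the force and the opening at its end, in the units of the state.
- bot.get_obs(): the state, without advancing time (a new reading comes with each control period).
- bot.camera(name): name is "scene" or "top" or "wrist"; returns a dict with "color" (480x640x3 uint8, blue, green, red), "fx", "fy", "cx", "cy" (pixels), "extrinsics" (4x4, takes a point from world to camera coordinates). Camera axes: x right, y up, looking along -z (the intrinsics and any distortion apply to the point x, -y, -z); pixel columns grow to the right and rows downward; lengths in m; the calibration is good to about 2 mm. The wrist camera is an equidistant fisheye: a pixel r from the principal point sees the ray r / f radians off the axis. A picture is of the moment at which its call begins. There is no depth.
- bot.job_done(): hands the job in, once; it reports no verdict.
Trained networks look in the newest picture that a camera, given by its name, has taken for a name from the list of things; names that differ only in an ending like _2 or _b are one class to them, and where a whole thing is asked for, a point or a joint stands for the part that bears it (a point fixed in the world has none). Each returns a list of dicts, best first, with "conf" (0 to 1); they miss things now and then, are a little off and sometimes report something else, mostly with a low value. They report only what shows in the picture. A call takes as long as a camera call.
- bot.look_for(name, camera): "extent" ([left, top, right, bottom] in pixels, round what is visible of it).
- bot.cut_out(name, camera): "region" (480x640 bool, what is visible of it) and "extent" ([left, top, right, bottom] in pixels, round what is visible of it).
- bot.spot_point(name, camera): "point" ([column, row] in pixels: a listed point, or the origin of a listed thing).
The state is a dict: "clock": time; "joint_pos": joint angles; "joint_vel": joint speeds; "tau": joint torques, N m; "eef_pos": TCP position; "tool_rot": TCP orientation; "ft_force": force on the tool from outside, world axes, zero at the start; "ft_torque": the same for the moment, N m; "grip_width": finger opening in m.
Only numpy, scipy, OpenCV 4.12 (cv2) and the standard library are available. Lean on these libraries where they do the work, as an engineer would, in place of code of your own. Each camera call takes 0.05 s, during which the arm holds its last target.

## Task

Preset the slide clamp for the next slide: lay a fingertip on top of its knurled wheel and roll the wheel, in as many strokes as it takes, until the jaw has closed far enough for its pointer to stand at the gauge tab on the front rail. Move the jaw only by the wheel, do not touch the jaw or the gauge tab themselves, and leave the vial and the two small boxes beside the clamp where they are. Then take the hand away.

Things in the scene. Friction and masses are not known exactly. Their poses are not given: they have to be found in the camera images.
- clamp: slide clamp fixed to the worktop: grey bed 120 x 222 x 10 mm (x -72 to +48). Origin at worktop level, mid clamp; y runs along it from the wheel end to the fixed jaw (inner face y = +86), z up; the front rail is at x = -60. A dark gearbox (y -54 to -34) and cheek (y -96 to -86), 52 mm high, x -33 to +33, flank the wheel; both jaws are 60 mm high.
- wheel_top (a point): fixed point at the top of the unpressed wheel, mid width, (0, -70, 71) mm in the clamp's frame; axes as the clamp's. The wheel sits at the end of a spring rocker (with spindle and jaw, pivot in the fixed jaw) and gives down by up to 8 mm: it starts to give at about 2 N and takes 0.9 N more per mm (about 6 N at 5 mm). A rim force of about 1 N turns it; it stays where it is left.
- wheel: knurled steel wheel, radius 25 mm, 26 mm wide, axle along the clamp's y; origin at its centre, 46 mm up; its axes turn with it. Rolling its top towards the clamp's +x (away from the front rail) moves the jaw to +y and closes the gap: 30 mm a turn, 1 mm of jaw for 5.2 mm of rim. Rolling it the other way opens the gap.
- jaw: the moving jaw, an aluminium block 76 x 18 mm, top 60 mm above the worktop, that slides along the clamp's y axis, driven by the wheel only; origin on the spindle's axis, 34 mm above the worktop, in the jaw's middle; axes as the clamp's. A thin dark pointer 2 mm wide sticks out of it towards the front rail.
- pointer_tip (a point): the tip of the jaw's pointer, on its centre line, 48 mm above the worktop; axes as the clamp's
- gauge: the gauge, a black saddle 14 x 14 mm clamped at some place along the front rail, with an upright tab 5 mm wide (top 52 mm above the worktop) as the mark; its origin is at worktop level under it; axes as the clamp's. It lies 10 to 27 mm further along the clamp's +y than the pointer at the start.
- gauge_mark (a point): the middle of the face of the gauge tab that the pointer comes to, 48 mm above the worktop; axes as the clamp's. The setting is right when the pointer tip has the same y in the clamp's frame as this point; the tip then is some 3 mm short of the tab in x and never touches it.
- vial_0: loose glass vial with white cap, 27 mm across, 58 mm high, standing in front of the clamp; origin at the middle of its foot
- gel_box_1: loose small box with light lid, 56 x 52 x 18 mm, behind the clamp; origin at the middle of its underside
- slide_mailer_0: loose flat white case 35 x 84 x 13 mm beyond the wheel end of the clamp; origin at the middle of its underside

How it is judged:
By the outcome, as a careful person would: the job done as asked, in the order asked, and still so for the second after the job is handed in, with the robot touching nothing.
It also fails if it takes over 48 s, if anything falls off the work surface, if the arm or the gripper's body presses on something with over 40 N, if the wrist force passes 120 N, or if a joint passes its speed limit or range.

## Working session

There is one attempt and no reset: what is moved stays moved. The work goes in short steps, Python scripts to look and compute and a shell command to move; the robot and the scene stay as the last step left them, time stands still between calls to the robot, and variables do not carry over. Pictures are saved under pics/ and viewed, and the job is handed in when it is done.

```bash
mkdir -p pics; ls; cat > h.py <<'E'
import numpy as np, cv2
from workcell import bot
from scipy.spatial.transform import Rotation as R
def cam(n):
    return bot.camera(n)
def proj(c,p):
    E=np.array(c["extrinsics"]);q=E[:3,:3]@np.array(p)+E[:3,3]
    x,y,z=q[0],-q[1],-q[2]
    return np.array([c["fx"]*x/z+c["cx"],c["fy"]*y/z+c["cy"]])
def ray(c,px):
    E=np.array(c["extrinsics"]);d=np.array([(px[0]-c["cx"])/c["fx"],-(px[1]-c["cy"])/c["fy"],-1])
    Rm=E[:3,:3];return -Rm.T@E[:3,3],Rm.T@d
def atz(c,px,z):
    o,d=ray(c,px);return o+d*(z-o[2])/d[2]
E
python3 - <<'E'
from h import *
o=bot.get_obs()
for k,v in o.items(): print(k,np.round(v,4))
for n in ["scene","top","wrist"]:
    c=cam(n);cv2.imwrite(f"pics/{n}0.png",c["color"]);print(n,c["fx"],c["cx"],c["cy"],np.round(c["extrinsics"],4).tolist(),c.keys())
    for t in ["clamp","wheel","wheel_top","jaw","pointer_tip","gauge","gauge_mark","vial_0","gel_box_1","slide_mailer_0"]:
        r=bot.spot_point(t,n)
        print(t,[(np.round(a["point"],1).tolist(),round(a["conf"],2)) for a in r[:2]])
E
```

```text
pics
clock 0.0
joint_pos [1.35   0.2414 0.0037 1.3352 0.     1.5708]
joint_vel [ 0.0003 -0.0013 -0.0002  0.0007  0.0008  0.    ]
tau [-2.00000e-04 -3.72315e+01  2.52411e+01  1.69000e-02 -0.00000e+00
 -0.00000e+00]
eef_pos [0.1094 0.4872 0.2304]
tool_rot [ 0.5525  0.4413 -0.4425 -0.5516]
ft_force [-0.9185  0.0834 -0.4896]
ft_torque [ 0.0141  0.0666 -0.0121]
grip_width 0.0856
scene 548.9082741873019 319.720566302355 244.14988271393085 [[0.7731, -0.6338, -0.0244, -0.4028], [0.3662, 0.4147, 0.833, -0.2545], [-0.5178, -0.653, 0.5527, -0.5996], [0.0, 0.0, 0.0, 1.0]] dict_keys(['color', 'fx', 'fy', 'cx', 'cy', 'extrinsics'])
clamp [([358.7, 292.4], 0.93)]
wheel [([394.7, 286.7], 0.78), ([310.6, 266.8], 0.19)]
wheel_top [([397.0, 277.0], 0.72)]
jaw []
pointer_tip [([319.7, 268.5], 0.65), ([390.1, 275.9], 0.46)]
gauge [([309.9, 288.1], 0.67), ([310.7, 267.5], 0.38)]
gauge_mark [([309.4, 267.5], 0.55)]
vial_0 [([293.2, 310.8], 0.86)]
gel_box_1 [([417.0, 271.5], 0.8)]
slide_mailer_0 [([434.8, 346.5], 0.75)]
top 557.022322193308 323.80328382073446 239.79633362274419 [[0.0252, -0.9994, 0.0225, -0
[... 159 characters left out ...]
clamp [([354.1, 244.1], 0.7)]
wheel [([396.8, 240.3], 0.61)]
wheel_top [([400.2, 240.9], 0.72)]
jaw [([336.1, 238.2], 0.67)]
pointer_tip [([336.9, 271.3], 0.55)]
gauge [([325.2, 278.3], 0.48)]
gauge_mark [([322.6, 270.0], 0.58)]
vial_0 [([338.5, 308.4], 0.78)]
gel_box_1 [([366.3, 192.4], 0.94)]
slide_mailer_0 [([449.7, 255.8], 0.9)]
wrist 371.64829954431775 314.03489438695675 235.29146911253056 [[0.218, 0.976, 0.0004, -0.5013], [-0.9386, 0.2097, -0.274, 0.0357], [-0.2675, 0.0594, 0.9617, -0.3783], [0.0, 0.0, 0.0, 1.0]] dict_keys(['color', 'fx', 'fy', 'cx', 'cy', 'extrinsics'])
clamp []
wheel []
wheel_top []
jaw []
pointer_tip []
gauge []
gauge_mark []
vial_0 []
gel_box_1 []
slide_mailer_0 []
```

View pics/scene0.png

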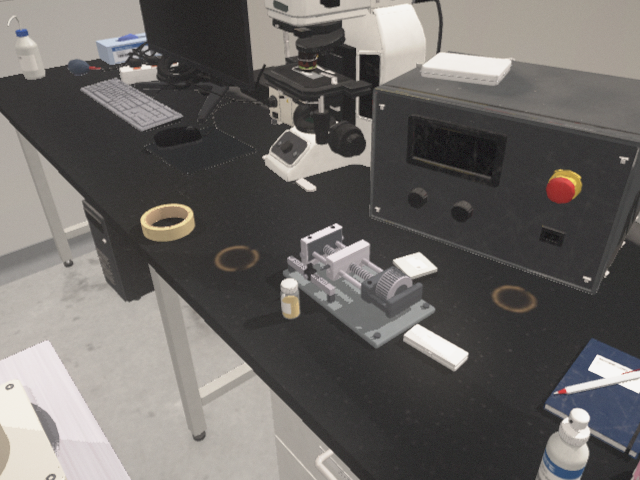

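View pics/top0.png

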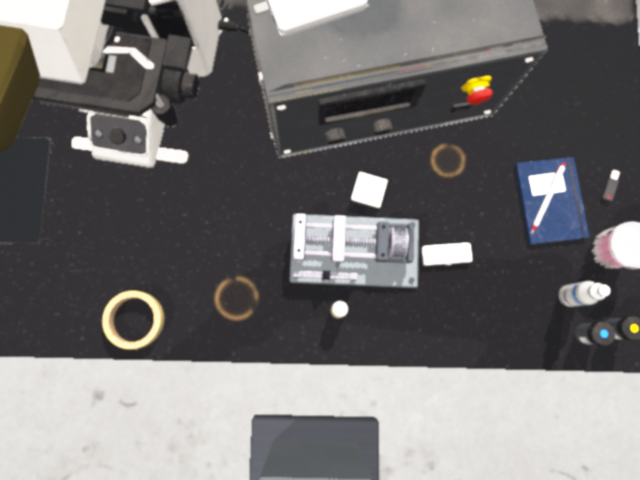

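View pics/wrist0.png

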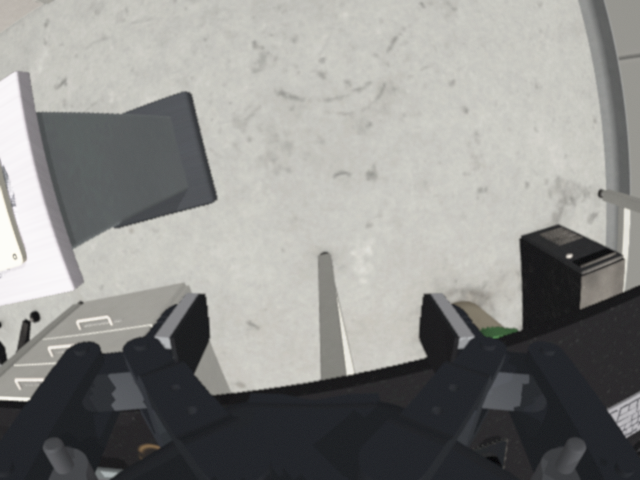

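```bash
python3 - <<'E'
from h import *
cs={n:(cv2.imread(f"pics/{n}0.png")) for n in ["scene","top"]}
# crops
t=cs["top"][150:340,240:480];cv2.imwrite("pics/top0z.png",cv2.resize(t,None,fx=3.3,fy=3.1,interpolation=cv2.INTER_CUBIC)[:600,:800])
t=cs["scene"][200:380,250:490];cv2.imwrite("pics/scene0z.png",cv2.resize(t,None,fx=3.3,fy=3.3,interpolation=cv2.INTER_CUBIC)[:600,:800])
E
```

```text
(no output)
```

View pics/top0z.png

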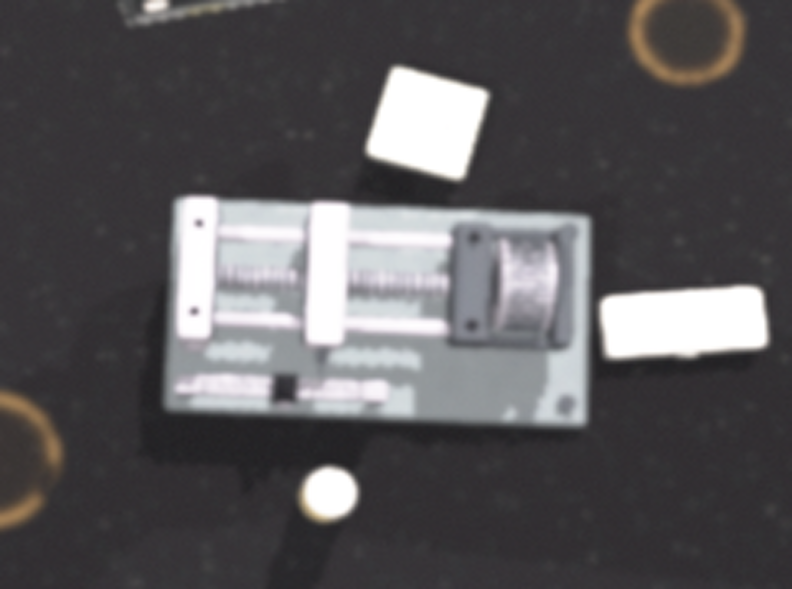

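View pics/scene0z.png

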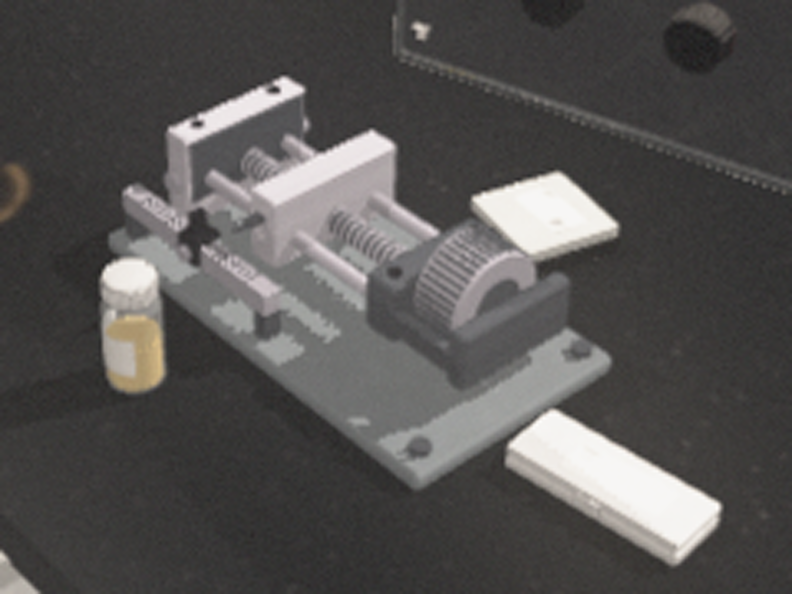

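```bash
cat > fit.py <<'E'
from h import *
from scipy.optimize import least_squares
cs={n:cam(n) for n in ["scene","top"]}
H=.010
pts=[("top",(293.9,214.5),(.048,.111,H)),("top",(418.8,219.4),(.048,-.111,H)),("top",(417.6,287.4),(-.072,-.111,H)),("top",(290,282.3),(-.072,.111,H)),
("scene",(283.3,272.0),(-.072,.111,H)),("scene",(376.4,344.0),(-.072,-.111,H)),("scene",(434.8,307.5),(.048,-.111,H)),
("top",(400.2,240.9),(0,-.07,.071)),("scene",(397,277),(0,-.07,.071))]
def w(p,l): 
    c,s=np.cos(p[2]),np.sin(p[2]);return np.array([p[0]+c*l[0]-s*l[1],p[1]+s*l[0]+c*l[1],l[2]])
def f(p): return np.concatenate([proj(cs[n],w(p,l))-px for n,px,l in pts])
r=least_squares(f,[.55,-.05,0],loss="soft_l1",f_scale=1.)
print(r.x,np.degrees(r.x[2]));print(np.round(f(r.x).reshape(-1,2),1).tolist())
for n in cs: 
    rr=[k for k,q in enumerate(pts) if q[0]==n]
    r1=least_squares(lambda p:np.concatenate([proj(cs[n],w(p,pts[k][2]))-pts[k][1] for k in rr]),r.x);print(n,r1.x)
np.save("clamp.npy",r.x)
for n,(x0,y0,x1,y1) in {"top":(240,150,480,330),"scene":(250,200,490,380)}.items():
    S=3.3;im=cv2.resize(cs[n]["color"][y0:y1,x0:x1],None,fx=S,fy=S,interpolation=cv2.INTER_CUBIC)
    def P(l): q=proj(cs[n],w(r.x,l));return tuple(int(v) for v in ((q[0]-x0+.5)*S,(q[1]-y0+.5)*S))
    def box(a,b,c,d,z,col): 
        q=[(a,c,z),(b,c,z),(b,d,z),(a,d,z)]
        for i in range(4): cv2.line(im,P(q[i]),P(q[(i+1)%4]),col,1)
    box(-.072,.048,-.111,.111,.01,(0,0,255))
    box(-.033,.033,-.054,-.034,.052,(0,255,0)); box(-.033,.033,-.096,-.086,.052,(0,255,0))
    box(-.038,.038,.086,.104,.060,(255,0,0))
    cv2.circle(im,P((0,-.07,.071)),3,(0,255,255),-1)
    cv2.imwrite(f"pics/fit_{n}.png",im)
print(bot.get_obs()["clock"])
E
python3 fit.py
```

```text
[ 0.55924461 -0.05340354 -0.01339368] -0.7674011799546787
[[-0.6, -0.3], [0.2, 0.1], [0.7, 0.1], [0.0, -0.0], [-2.2, -1.2], [-0.1, 1.2], [1.5, 0.3], [0.7, -1.2], [-2.1, -2.8]]
scene [ 0.55975175 -0.05471381 -0.01974259]
top [ 0.55880839 -0.05303635 -0.01528942]
1.75
```

View pics/fit_top.png

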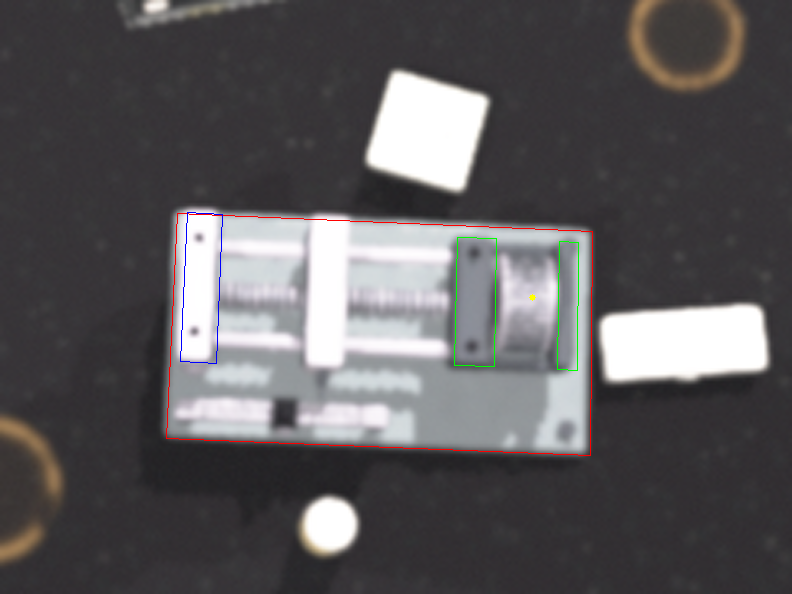

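View pics/fit_scene.png

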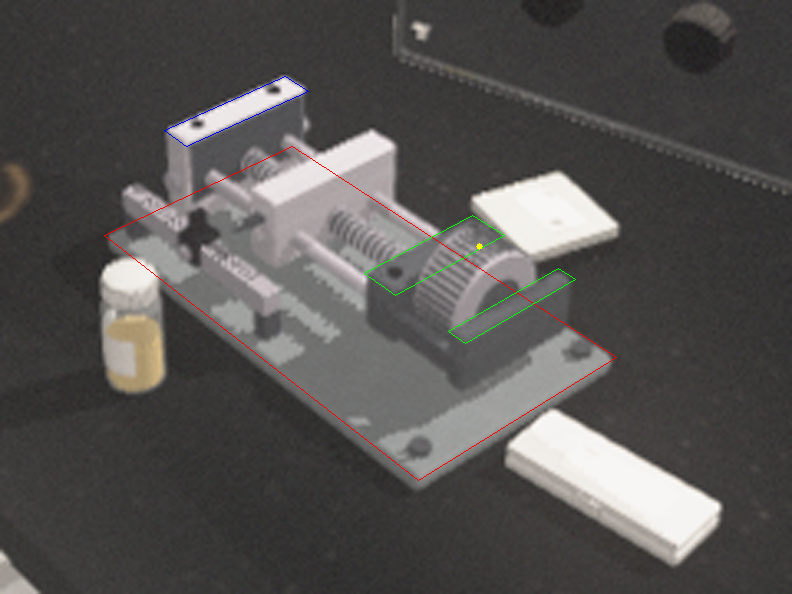

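```bash
python3 - <<'E'
from h import *
o=bot.get_obs();Rm=R.from_quat(o["tool_rot"]).as_matrix();print("axes cols x,y,z\n",Rm.round(3))
c=cam("wrist");E=np.array(c["extrinsics"]);p=-E[:3,:3].T@E[:3,3]
print("cam in tool",Rm.T@(p-o["eef_pos"]),"look in tool",Rm.T@(-E[2,:3]),"right in tool",Rm.T@E[0,:3])
cl=np.load("clamp.npy");t=cl[2]
wt=np.array([cl[0]+.07*np.sin(t),cl[1]-.07*np.cos(t),.071]);print("wheel top",wt)
C=np.array([[np.cos(t),-np.sin(t),0],[np.sin(t),np.cos(t),0],[0,0,1]])
print("clamp x in tool",Rm.T@C[:,0],"shift in tool to 60mm above",1e3*Rm.T@(wt+[0,0,.06]-o["eef_pos"]))
print(np.degrees(R.from_matrix(Rm).as_euler("zyx")))
E
```

```text
axes cols x,y,z
 [[ 0.219  0.    -0.976]
 [ 0.976  0.     0.219]
 [ 0.    -1.    -0.   ]]
cam in tool [ 0.00108678 -0.14246201  0.06987545] look in tool [ 6.37597148e-04  9.61731098e-01 -2.73994324e-01] right in tool [ 9.99999404e-01 -3.70322207e-04  1.02719787e-03]
wheel top [ 0.55830708 -0.12339726  0.071     ]
clamp x in tool [ 2.05900875e-01  1.50498231e-05 -9.78572853e-01] shift in tool to 60mm above [-498.14842998  100.30938959 -571.76175843]
[-3.95007294e-03 -7.73503583e+01 -9.00036562e+01]
```

```bash
python3 -m inch '0 -5.95 0 -20 0 -20 1; 0 -5.95 0 -20 0 -20 1'; cat > s.py <<'E'
from h import *
import sys
o=bot.get_obs();Rm=R.from_quat(o["tool_rot"]).as_matrix()
cl=np.load("clamp.npy");t=cl[2]
C=np.array([[np.cos(t),-np.sin(t),0],[np.sin(t),np.cos(t),0],[0,0,1]])
wt=np.array([cl[0],cl[1],0])+C@[0,-.07,.071]
d=C.T@(o["eef_pos"]-wt)*1e3
print("clk",round(o["clock"],2),"q",np.round(o["joint_pos"],2),"F clamp",(C.T@o["ft_force"]).round(2),"grip",round(o["grip_width"],4))
print("tcp rel wheel_top, clamp axes mm",d.round(2)," wheel_top in tool mm",(Rm.T@C@-d).round(1))
print("tool axes in clamp\n",(C.T@Rm).round(3))
E
python3 s.py
```

```text
clock: 2.05
eef_pos: [0.1423, 0.4413, 0.2312]
tool_rot: [0.502, 0.498, -0.498, -0.502]
ft_force: [0.1, 0.5, -0.3]
grip_width: 0.0515
clk 2.05 q [ 1.26  0.17 -0.09  1.32 -0.    1.27] F clamp [ 0.14  0.49 -0.25] grip 0.0515
tcp rel wheel_top, clamp axes mm [-423.57  559.05  160.16]  wheel_top in tool mm [-561.   160.3 -420.9]
tool axes in clamp
 [[-0.005  0.    -1.   ]
 [ 1.    -0.    -0.005]
 [-0.    -1.    -0.   ]]
```

```bash
python3 -m inch '0 0 0 -47 0 -35 1; 0 0 0 -47 0 -35 1; 0 0 0 -47 0 -35 1; 0 0 0 -47 0 -35 1; 0 0 0 -47 5 -35 1; 0 0 0 -47 10 -35 1; 0 0 0 -47 15 -35 1; 0 0 0 -47 15 -35 1; 0 0 0 -47 15 -35 1; 0 0 0 -47 15 -35 1; 0 0 0 -47 15 -35 1; 0 0 0 -44 10 -36 1' && python3 s.py && python3 - <<'E'
from h import *
for n in ["wrist","scene"]:
    c=cam(n);cv2.imwrite(f"pics/{n}1.png",c["color"])
E
```

```text
clock: 3.55
eef_pos: [0.5565, -0.1265, 0.1305]
tool_rot: [-0.503, -0.497, 0.497, 0.504]
ft_force: [0.5, 0.6, 0.0]
grip_width: 0.0002
clk 3.55 q [-0.22  0.44  0.02  1.15  0.   -0.21] F clamp [0.51 0.6  0.02] grip 0.0002
tcp rel wheel_top, clamp axes mm [-1.81 -3.17 59.51]  wheel_top in tool mm [ 3.2 59.5 -1.8]
tool axes in clamp
 [[ 0. -0. -1.]
 [ 1.  0.  0.]
 [ 0. -1.  0.]]
```

View pics/wrist1.png

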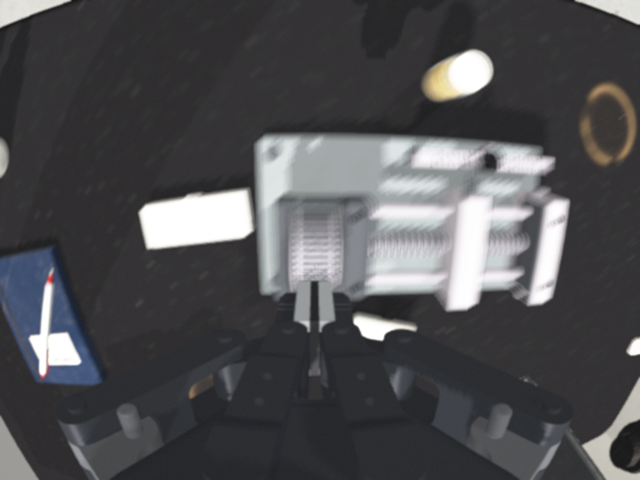

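View pics/scene1.png

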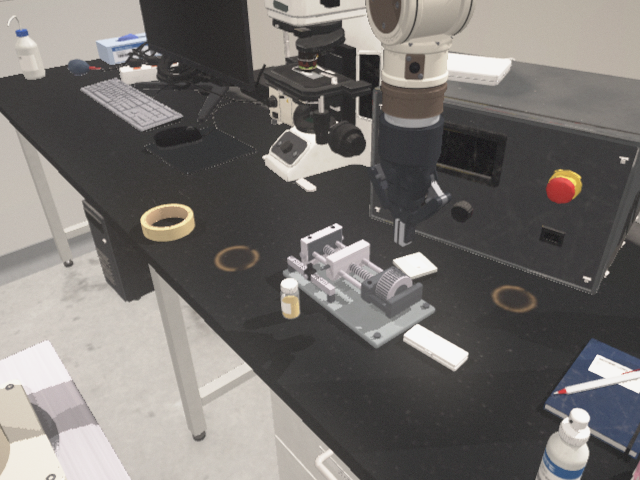

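```bash
cat >> h.py <<'E'
def fray(c,px):
    E=np.array(c["extrinsics"]);u=(px[0]-c["cx"]);v=(px[1]-c["cy"]);f=c["fx"]
    r=np.hypot(u,v);th=r/f;k=np.sin(th)/max(r,1e-9)
    d=np.array([u*k,-v*k,-np.cos(th)]);Rm=E[:3,:3];return -Rm.T@E[:3,3],Rm.T@d
def fproj(c,p):
    E=np.array(c["extrinsics"]);q=E[:3,:3]@np.array(p)+E[:3,3];x,y,z=q[0],-q[1],-q[2]
    rr=np.hypot(x,y);th=np.arctan2(rr,z);return np.array([c["cx"]+c["fx"]*th*x/rr,c["cy"]+c["fx"]*th*y/rr])
def clamp():
    cl=np.load("clamp.npy");t=cl[2]
    return np.array([[np.cos(t),-np.sin(t),0],[np.sin(t),np.cos(t),0],[0,0,1]]),np.array([cl[0],cl[1],0])
def fcl(c,px,z):
    C,o=clamp();p,d=fray(c,px);p=p+d*(z-p[2])/d[2];return C.T@(p-o)*1e3
def overlay(c,name,win=(220,110,600,330),S=2.1):
    C,o=clamp();x0,y0,x1,y1=win
    im=cv2.resize(c["color"][y0:y1,x0:x1],None,fx=S,fy=S,interpolation=cv2.INTER_CUBIC)
    def P(l): q=fproj(c,o+C@np.array(l));return tuple(int(v) for v in ((q[0]-x0+.5)*S,(q[1]-y0+.5)*S))
    def box(a,b,cc,d,z,col): 
        q=[(a,cc,z),(b,cc,z),(b,d,z),(a,d,z)]
        for i in range(4): cv2.line(im,P(q[i]),P(q[(i+1)%4]),col,1)
    box(-.072,.048,-.111,.111,.01,(0,0,255))
    box(-.033,.033,-.054,-.034,.052,(0,255,0)); box(-.033,.033,-.096,-.086,.052,(0,255,0))
    box(-.038,.038,.086,.104,.060,(255,0,0))
    cv2.circle(im,P((0,-.07,.071)),2,(0,255,255),-1)
    cv2.imwrite(name,im)
E
python3 - <<'E'
from h import *
c=cam("wrist");cv2.imwrite("pics/wrist2.png",c["color"])
overlay(c,"pics/wrist2o.png")
cv2.imwrite("pics/wrist2z.png",cv2.resize(c["color"][110:230,400:580],None,fx=4.4,fy=4.4,interpolation=cv2.INTER_CUBIC))
for t,z in [("pointer_tip",.048),("gauge_mark",.048),("gauge",0),("wheel_top",.071),("clamp",0),("jaw",.034)]:
    for a in bot.spot_point(t,"wrist")[:2]: print(t,np.round(a["point"],1),round(a["conf"],2),fcl(c,a["point"],z).round(1))
E
```

```text
pointer_tip [479.1 163.2] 0.62 [-54.   31.4  48. ]
gauge_mark [504.8 162.2] 0.61 [-55.7  50.8  48. ]
gauge [473.8 149.1] 0.93 [-61.3  48.8   0. ]
wheel_top [325.5 257.7] 0.64 [  0.4 -67.9  71. ]
clamp [417.1 228.4] 0.69 [2.  5.4 0. ]
jaw [465.7 238. ] 0.72 [-0.  32.4 34. ]
```

View pics/wrist2o.png

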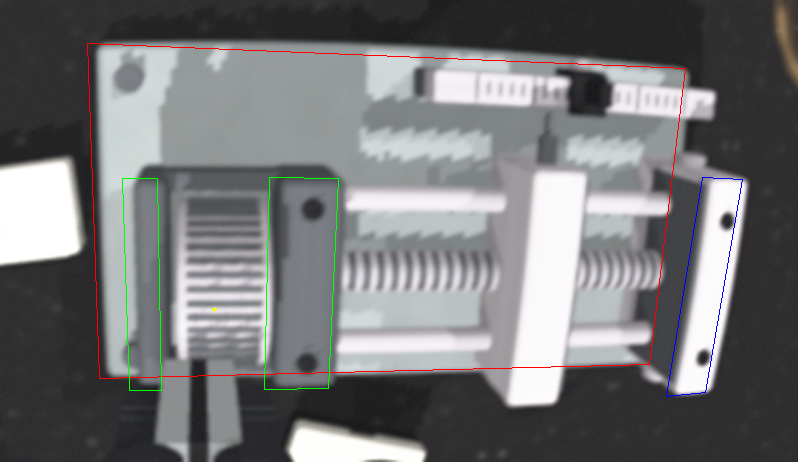

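View pics/wrist2z.png

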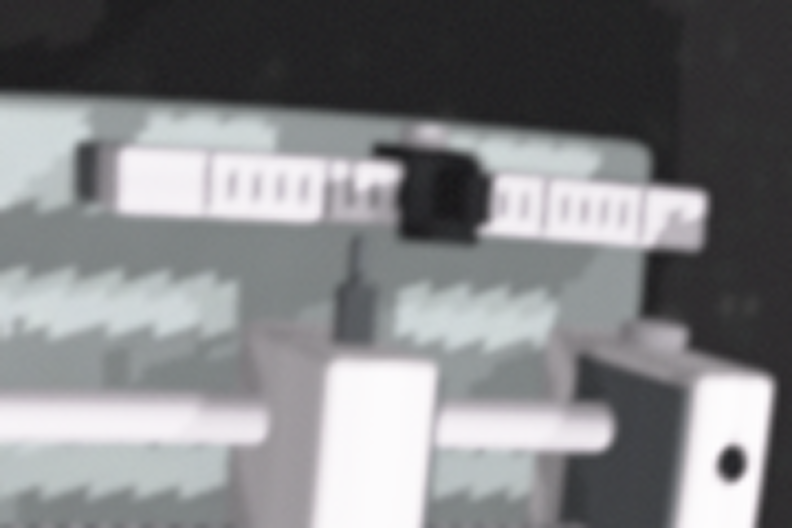

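```bash
python3 -m inch '0 0 0 4.5 15 13 1; 0 0 0 0 25 0 1; 0 0 0 0 14 0 1; 0 0 0 0 2 0 1; 0 0 0 0 0 0 1' && python3 s.py && python3 - <<'E'
from h import *
c=cam("wrist");
cv2.imwrite("pics/wrist3z.png",cv2.resize(c["color"][110:350,240:580],None,fx=2.3,fy=2.3,interpolation=cv2.INTER_CUBIC))
c=cam("scene");
cv2.imwrite("pics/scene3z.png",cv2.resize(c["color"][180:350,280:480],None,fx=3.5,fy=3.5,interpolation=cv2.INTER_CUBIC))
E
```

```text
clock: 4.62
eef_pos: [0.5433, -0.12, 0.0759]
tool_rot: [0.503, 0.497, -0.497, -0.503]
ft_force: [-0.4, 1.2, -0.2]
grip_width: -0.0002
clk 4.62 q [-0.22  0.46 -0.1   1.01 -0.   -0.2 ] F clamp [-0.44  1.15 -0.24] grip -0.0002
tcp rel wheel_top, clamp axes mm [-15.01   3.24   4.94]  wheel_top in tool mm [ -3.3   5.  -15. ]
tool axes in clamp
 [[-0.001  0.001 -1.   ]
 [ 1.    -0.    -0.001]
 [-0.    -1.    -0.001]]
```

View pics/wrist3z.png

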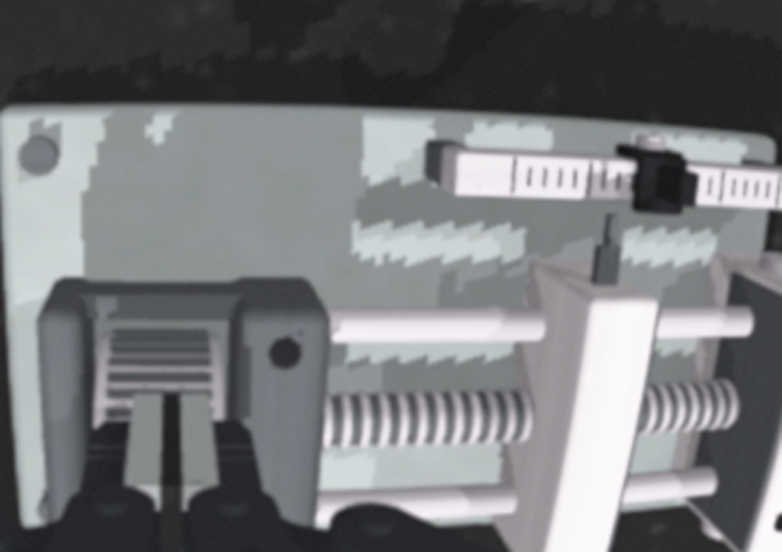

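View pics/scene3z.png

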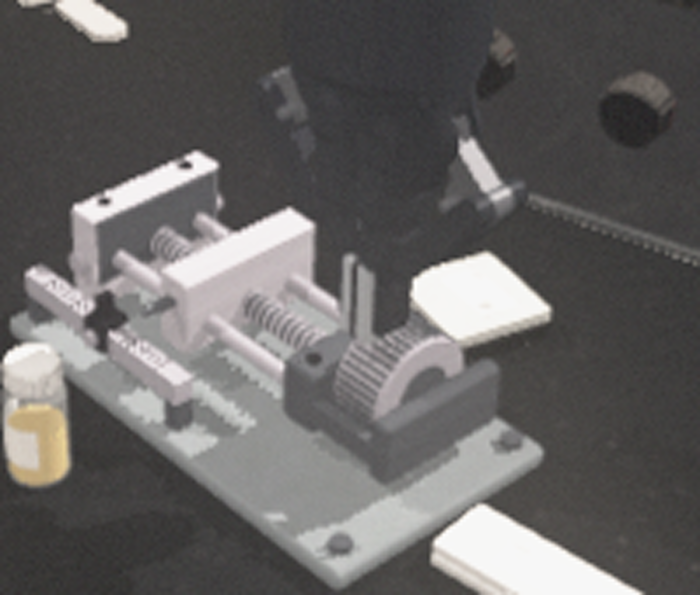

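```bash
python3 -m inch '0 0 0 -1.8 3 0 1; 0 0 0 0 3 0 1; 0 0 0 0 2 0 1; 0 0 0 0 0 0 1' && python3 s.py && python3 -m inch '0 0 0 0 2 0 1; 0 0 0 0 0 0 1' && python3 s.py
```

```text
clock: 5.22
eef_pos: [0.5431, -0.1223, 0.0677]
tool_rot: [0.504, 0.497, -0.497, -0.503]
ft_force: [0.6, -2.0, 2.9]
grip_width: 0.0001
clk 5.22 q [-0.22  0.47 -0.11  0.99 -0.   -0.21] F clamp [ 0.6  -1.94  2.87] grip 0.0001
tcp rel wheel_top, clamp axes mm [-15.24   0.85  -3.29]  wheel_top in tool mm [ -0.9  -3.3 -15.2]
tool axes in clamp
 [[ 0.     0.001 -1.   ]
 [ 1.    -0.001  0.   ]
 [-0.001 -1.    -0.001]]
clock: 5.48
eef_pos: [0.543, -0.1226, 0.0657]
tool_rot: [0.504, 0.496, -0.497, -0.503]
ft_force: [-1.1, -3.3, 6.3]
grip_width: -0.0001
clk 5.47 q [-0.22  0.47 -0.11  0.99 -0.   -0.21] F clamp [-1.07 -3.31  6.3 ] grip -0.0001
tcp rel wheel_top, clamp axes mm [-15.31   0.6   -5.26]  wheel_top in tool mm [ -0.6  -5.2 -15.3]
tool axes in clamp
 [[ 0.     0.001 -1.   ]
 [ 1.    -0.002  0.   ]
 [-0.002 -1.    -0.001]]
```

```bash
python3 -m inch '0 0 0 0 0 -3 1; 0 0 0 0 0 -5 1; 0 0 0 0 0 -5 1; 0 0 0 0 0 -5 1' && python3 s.py && python3 -m inch '0 0 0 0 0 -5 1; 0 0 0 0 0 -5 1; 0 0 0 0 0 -2 1; 0 0 0 0 0 0 1' && python3 s.py && cat > m.py <<'E'
from h import *
import sys
c=cam("wrist");n=sys.argv[1]
cv2.imwrite(f"pics/{n}_full.png",c["color"])
cv2.imwrite(f"pics/{n}.png",cv2.resize(c["color"][110:250,380:580],None,fx=4,fy=4,interpolation=cv2.INTER_CUBIC))
for t,z in [("pointer_tip",.048),("gauge_mark",.048)]:
    for a in bot.spot_point(t,"wrist")[:1]: print(t,np.round(a["point"],1),round(a["conf"],2),fcl(c,a["point"],z).round(1))
E
python3 m.py st1
```

```text
clock: 5.98
eef_pos: [0.5615, -0.1231, 0.0663]
tool_rot: [0.504, 0.496, -0.497, -0.502]
ft_force: [-1.0, -3.7, 6.2]
grip_width: 0.0
clk 5.97 q [-0.21  0.5  -0.06  1.01 -0.   -0.2 ] F clamp [-0.92 -3.7   6.18] grip 0.0
tcp rel wheel_top, clamp axes mm [ 3.22  0.34 -4.73]  wheel_top in tool mm [-0.3 -4.7  3.2]
tool axes in clamp
 [[ 0.     0.002 -1.   ]
 [ 1.    -0.002  0.   ]
 [-0.002 -1.    -0.002]]
clock: 6.48
eef_pos: [0.5745, -0.1229, 0.0663]
tool_rot: [0.505, 0.497, -0.496, -0.502]
ft_force: [1.7, -3.0, 5.5]
grip_width: -0.0003
clk 6.47 q [-0.21  0.53 -0.02  1.02 -0.   -0.2 ] F clamp [ 1.74 -2.97  5.53] grip -0.0003
tcp rel wheel_top, clamp axes mm [16.21  0.69 -4.67]  wheel_top in tool mm [-0.7 -4.7 16.2]
tool axes in clamp
 [[-0.     0.004 -1.   ]
 [ 1.    -0.001 -0.   ]
 [-0.001 -1.    -0.004]]
pointer_tip [529.6 143.6] 0.61 [-53.6  35.4  48. ]
gauge_mark [558.  141.8] 0.78 [-56.2  53.4  48. ]
```

View pics/st1.png

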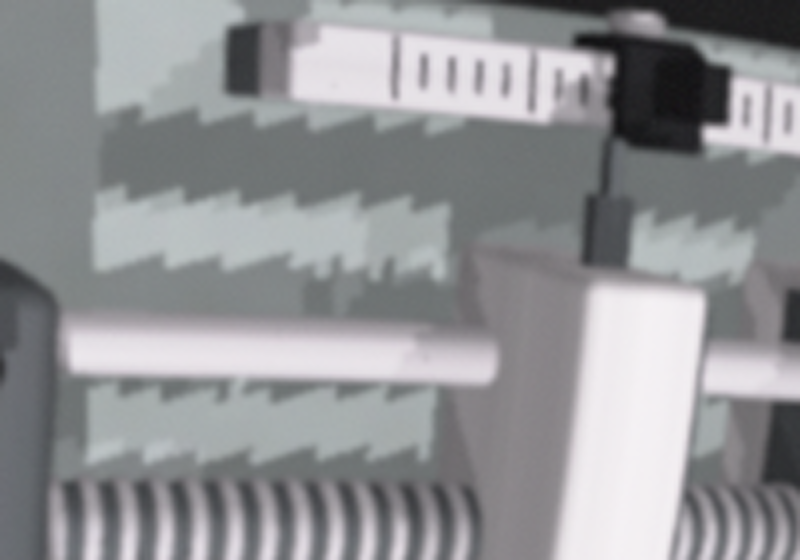

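```bash
python3 -m inch '0 0 0 0 -4 0 1; 0 0 0 0 -6 5 1; 0 0 0 0 0 14 1; 0 0 0 0 0 12 1; 0 0 0 0 0 0 1;0 0 0 0 0 0 1' && python3 s.py && python3 m.py st2
```

```text
clock: 7.38
eef_pos: [0.542, -0.1218, 0.0754]
tool_rot: [0.503, 0.497, -0.497, -0.503]
ft_force: [-0.1, 0.2, -0.5]
grip_width: -0.0001
clk 7.38 q [-0.22  0.46 -0.1   1.01  0.   -0.21] F clamp [-0.13  0.23 -0.52] grip -0.0001
tcp rel wheel_top, clamp axes mm [-16.34   1.41   4.36]  wheel_top in tool mm [ -1.4   4.4 -16.3]
tool axes in clamp
 [[-0.  0. -1.]
 [ 1.  0. -0.]
 [ 0. -1. -0.]]
pointer_tip [516.4 203.4] 0.86 [-54.9  37.1  48. ]
gauge_mark [539.9 201.8] 0.85 [-56.2  52.4  48. ]
```

View pics/st2.png

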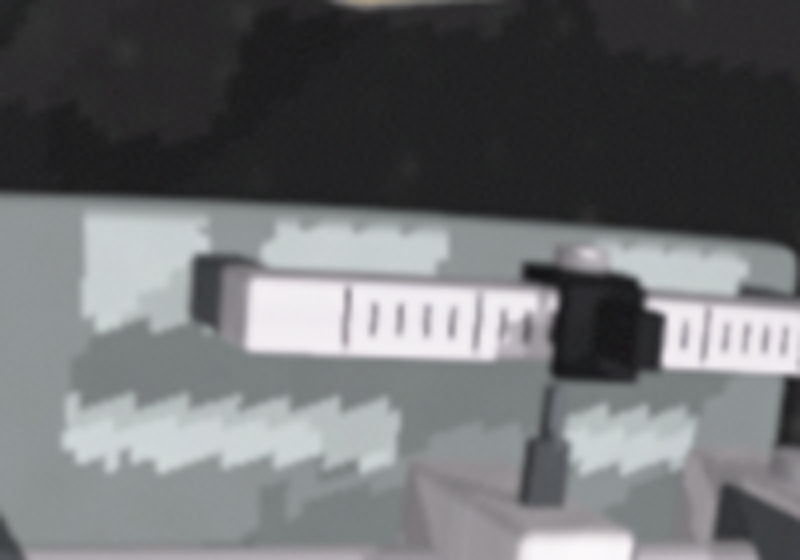

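```bash
python3 - <<'E'
from h import *
a=cv2.imread("pics/st2_full.png")
cv2.imwrite("pics/st2w.png",cv2.resize(a[110:350,240:580],None,fx=2.3,fy=2.3,interpolation=cv2.INTER_CUBIC))
E
```

```text
(no output)
```

View pics/st2w.png

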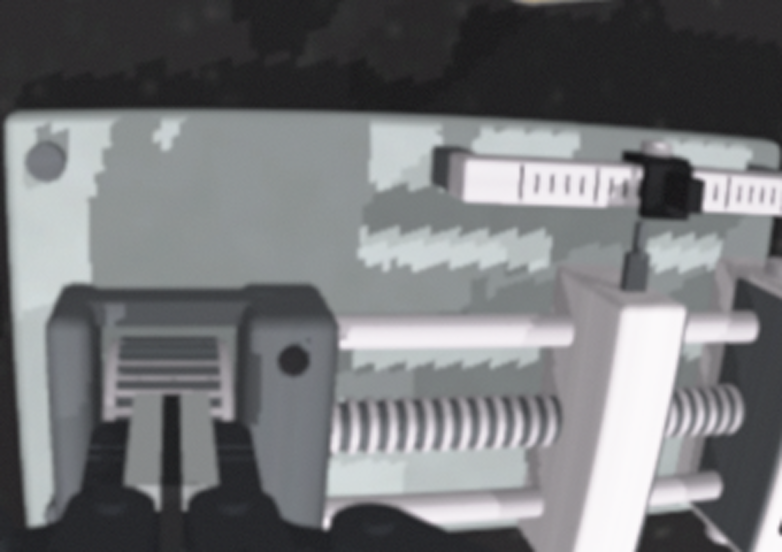

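```bash
python3 -m inch '0 0 0 0 5 0 1; 0 0 0 0 4.6 0 1; 0 0 0 0 0 0 1; 0 0 0 0 0 -4 1; 0 0 0 0 0 -6 1; 0 0 0 0 0 -6 1; 0 0 0 0 0 -6 1; 0 0 0 0 0 -6 1; 0 0 0 0 0 -5 1; 0 0 0 0 0 0 1; 0 0 0 0 -9.6 0 1; 0 0 0 0 0 0 1'  && python3 s.py; python3 -m inch '0 0 0 0 0 17 1; 0 0 0 0 0 16 1;0 0 0 0 0 0 1;0 0 0 0 0 0 1' && python3 s.py && python3 m.py st3
```

```text
clock: 9.02
eef_pos: [0.5742, -0.1219, 0.0755]
tool_rot: [-0.503, -0.497, 0.497, 0.504]
ft_force: [0.0, 0.1, -0.4]
grip_width: -0.0
clk 9.03 q [-0.21  0.52 -0.01  1.05  0.   -0.2 ] F clamp [ 0.03  0.11 -0.44] grip -0.0
tcp rel wheel_top, clamp axes mm [15.9   1.72  4.5 ]  wheel_top in tool mm [-1.7  4.5 15.9]
tool axes in clamp
 [[-0.001 -0.001 -1.   ]
 [ 1.     0.001 -0.001]
 [ 0.001 -1.     0.001]]
clock: 9.52
eef_pos: [0.5421, -0.1217, 0.0752]
tool_rot: [-0.503, -0.497, 0.497, 0.503]
ft_force: [0.1, -0.3, 0.3]
grip_width: -0.0002
clk 9.53 q [-0.22  0.46 -0.1   1.01  0.   -0.21] F clamp [ 0.1  -0.33  0.27] grip -0.0002
tcp rel wheel_top, clamp axes mm [-16.22   1.45   4.21]  wheel_top in tool mm [ -1.5   4.2 -16.2]
tool axes in clamp
 [[-0.  0. -1.]
 [ 1.  0. -0.]
 [ 0. -1. -0.]]
pointer_tip [525.3 205.7] 0.6 [-53.7  42.9  48. ]
gauge_mark [538.  201.4] 0.96 [-56.3  51.   48. ]
```

View pics/st3.png

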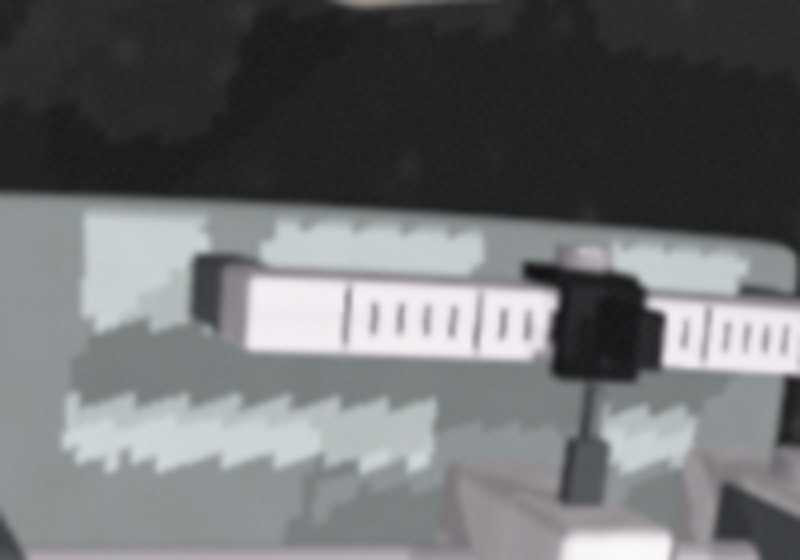

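```bash
python3 -m inch '0 0 0 0 5 0 1; 0 0 0 0 4.6 0 1; 0 0 0 0 0 0 1; 0 0 0 0 0 -4 1; 0 0 0 0 0 -6 1; 0 0 0 0 0 -6 1; 0 0 0 0 0 -6 1; 0 0 0 0 0 -6 1; 0 0 0 0 0 0 1; 0 0 0 0 -9.6 0 1; 0 0 0 0 -10 0 1; 0 0 0 0 -10 0 1'  && python3 -m inch '0 0 0 30 0 0 1; 0 0 0 45 0 0 1; 0 0 0 40 0 0 1; 0 0 0 5 0 0 1; 0 0 0 0 0 0 1;0 0 0 0 0 0 1' && python3 s.py && python3 m.py st4; python3 - <<'E'
from h import *
a=cv2.imread("pics/st4_full.png")
cv2.imwrite("pics/st4w.png",cv2.resize(a[100:300,200:440],None,fx=3,fy=3,interpolation=cv2.INTER_CUBIC))
E
```

```text
clock: 11.18
eef_pos: [0.5694, -0.1219, 0.0958]
tool_rot: [-0.503, -0.497, 0.497, 0.504]
ft_force: [0.1, 0.3, 0.3]
grip_width: -0.0001
clock: 11.92
eef_pos: [0.5714, -0.0032, 0.0954]
tool_rot: [0.504, 0.496, -0.496, -0.504]
ft_force: [0.3, -0.5, -0.4]
grip_width: -0.0001
clk 11.93 q [-0.01  0.47 -0.03  1.07 -0.    0.01] F clamp [ 0.33 -0.49 -0.42] grip -0.0001
tcp rel wheel_top, clamp axes mm [ 11.45 120.33  24.38]  wheel_top in tool mm [-120.3   24.4   11.3]
tool axes in clamp
 [[ 0.001 -0.    -1.   ]
 [ 1.    -0.     0.001]
 [-0.    -1.     0.   ]]
pointer_tip [310.3 141.3] 0.71 [-53.5  49.7  48. ]
gauge_mark [313.8 137.6] 0.6 [-55.4  51.5  48. ]
```

View pics/st4w.png

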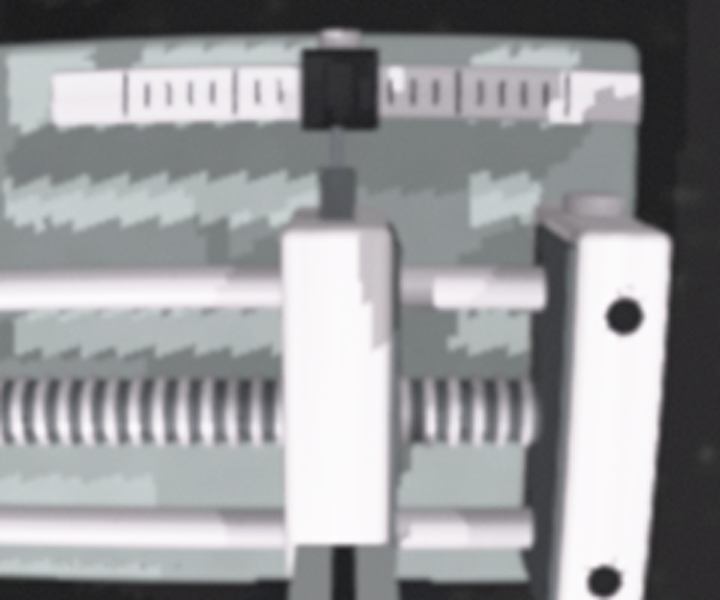

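```bash
python3 - <<'E'
from h import *
a=cv2.imread("pics/st4_full.png")[108:178,285:345].astype(float)
b=np.clip((a-10)*3.0,0,255).astype(np.uint8)
print(a[112-108:150-108:3,295-285:335-285,1].astype(int))
cv2.imwrite("pics/st4e.png",cv2.resize(b,None,fx=8.5,fy=8.5,interpolation=cv2.INTER_CUBIC))
E
```

```text
[[129 126 126 126 126 128 129 131 132 133 128 125 137 156 170 180 188 190
  188 179 173 168 161 155 142 130 127 128 128 127 128 128 128 127 127 125
  126 127 127 126]
 [163 161 169 180 179 169 159 156 155 151 139 120 117 121 125 126 128 130
  131 129 128 128 127 123 117 116 119 123 125 125 130 138 144 148 147 147
  146 146 146 147]
 [204 203 203 195 169 118  69  44  42  42  44  42  41  43  40  41  39  38
   38  37  36  34  36  37  37  36  38  36  37  47  73 112 140 149 149 147
  147 149 148 148]
 [189 187 182 173 150 109  68  53  52  52  53  53  48  46  47  48  48  49
   47  46  45  45  40  39  39  41  39  42  45  48  70 113 142 153 157 162
  164 164 161 157]
 [239 239 236 225 189 131  77  53  51  52  53  52  48  45  49  50  51  49
   51  51  50  48  43  40  40  40  41  41  44  49  81 133 172 189 210 232
  238 238 233 213]
 [238 238 236 225 186 129  74  49  48  47  47  46  46  45  46  50  51  50
   49  50  48  48  44  38  43  48  49  49  49  50  79 131 168 176 162 174
  223 237 232 213]
 [222 228 229 220 180 125  69  47  45  48  47  45  43  46  47  51  49  49
   49  48  48  47  43  3
[... 371 characters left out ...]
 179 177 175
  177 178 178 177]
 [198 196 198 190 163 112  63  45  44  45  44  44  40  38  31  33  38  39
   43  39  37  36  39  35  38  35  37  36  34  39  63 102 130 139 139 141
  140 140 140 140]
 [128 127 128 128 121  97  70  57  55  53  51  49  48  48  54  68  82  87
   78  66  54  50  49  48  49  50  48  48  50  59  78 103 122 128 129 129
  128 129 127 129]
 [127 126 127 126 126 127 126 127 126 126 128 126 126 126 123 117 117 118
  119 120 124 127 126 127 127 128 128 127 128 128 127 128 128 128 128 128
  127 128 128 129]
 [127 126 128 127 126 127 128 127 126 127 126 127 127 127 123 118 117 118
  117 120 125 126 126 126 127 126 127 127 127 127 127 128 129 128 127 128
  127 129 130 129]]
```

View pics/st4e.png

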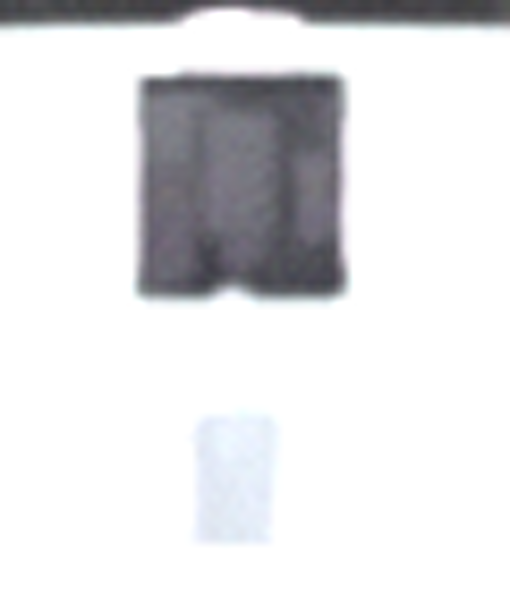

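```bash
cat > av.py <<'E'
from h import *
import sys
fr=[];P=[];G=[]
for i in range(8):
    c=cam("wrist");fr.append(c["color"].astype(float))
    if i%2==0:
        for L,t in ((P,"pointer_tip"),(G,"gauge_mark")):
            r=bot.spot_point(t,"wrist")
            if r: L.append(r[0]["point"])
a=np.mean(fr,0);np.save("av.npy",a)
P=np.array(P);G=np.array(G);print("net ptr",P.mean(0).round(2),P.std(0).round(2),"mark",G.mean(0).round(2),G.std(0).round(2))
print("clamp y ptr",fcl(c,P.mean(0),.048).round(2),"mark",fcl(c,G.mean(0),.048).round(2))
px=P.mean(0).astype(int);x0,y0=px[0]-30,px[1]-38
b=np.clip((a[y0:y0+70,x0:x0+60]-25)*(float(sys.argv[2]) if len(sys.argv)>2 else 5),0,255).astype(np.uint8)
b2=np.clip((a[y0:y0+70,x0:x0+60]-90)*4,0,255).astype(np.uint8)
cv2.imwrite(f"pics/{sys.argv[1]}.png",cv2.resize(np.hstack([b,b2]),None,fx=6.6,fy=8,interpolation=cv2.INTER_CUBIC))
print("origin",x0,y0)
g=a[:,:,1]
print("tab row mean",px[1]-18,[f"{x}:{v:.0f}" for x,v in zip(range(px[0]-16,px[0]+20),g[px[1]-20:px[1]-8,px[0]-16:px[0]+20].mean(0))])
for r in range(px[1]-1,px[1]+9,2): print(r,[f"{x}:{v:.0f}" for x,v in zip(range(px[0]-9,px[0]+12),g[r:r+2,px[0]-9:px[0]+12].mean(0))])
E
python3 av.py av1; python3 s.py|head -1
```

```text
net ptr [310.28 141.57] [1.27 1.04] mark [313.15 136.82] [1.48 0.94]
clamp y ptr [-53.35  50.72  48.  ] mark [-55.78  52.17  48.  ]
origin 280 103
tab row mean 123 ['294:223', '295:224', '296:220', '297:204', '298:159', '299:101', '300:64', '301:51', '302:49', '303:49', '304:48', '305:46', '306:45', '307:46', '308:48', '309:49', '310:49', '311:49', '312:49', '313:49', '314:48', '315:44', '316:40', '317:40', '318:42', '319:44', '320:45', '321:46', '322:48', '323:61', '324:95', '325:134', '326:161', '327:170', '328:171', '329:182']
140 ['301:46', '302:44', '303:42', '304:40', '305:38', '306:35', '307:34', '308:36', '309:42', '310:47', '311:48', '312:45', '313:40', '314:37', '315:36', '316:35', '317:35', '318:36', '319:35', '320:35', '321:35']
142 ['301:72', '302:69', '303:67', '304:66', '305:65', '306:65', '307:67', '308:75', '309:88', '310:97', '311:98', '312:89', '313:76', '314:69', '315:67', '316:66', '317:66', '318:66', '319:66', '320:66', '321:67']
144 ['301:121', '302:120', '303:120', '304:120', '305:120', '306:120', '307:117', '308:114', '309:117', '310:119', '311:119', '312:117', '313:116', '314:118', '315:119', '316:120', '317:121', '318:121', '319:121', '320:121', '321:121']
146 ['301:126', '302:126', '303:126', '304:126', '305:126', '306:126', '307:123', '308:119', '309:118', '310:119', '311:120', '312:119', '313:120', '314:123', '315:125', '316:126', '317:126', '318:126', '319:126', '320:126', '321:127']
148 ['301:126', '302:126', '303:126', '304:126', '305:126', '306:125', '307:123', '308:119', '309:118', '310:119', '311:120', '312:119', '313:120', '314:123', '315:125', '316:126', '317:126', '318:126', '319:126', '320:126', '321:126']
clk 12.88 q [-0.    0.47 -0.03  1.07  0.    0.01] F clamp [0.24 0.54 0.15] grip 0.0005
```

View pics/av1.png

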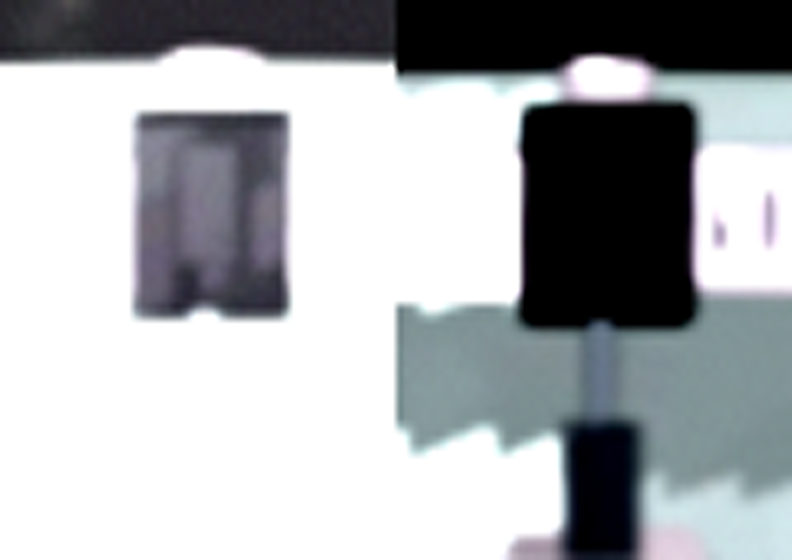

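```bash
python3 -m inch '0 0 0 -30 0 4 1; 0 0 0 -45 0 4 1; 0 0 0 -40 0 4 1; 0 0 0 -4 8 0 1; 0 0 0 0 8 0 1; 0 0 0 0 4 0 1; 0 0 0 0 0 0 1;0 0 0 0 0 0 1' && python3 s.py
```

```text
clock: 13.88
eef_pos: [0.5581, -0.1203, 0.0754]
tool_rot: [0.503, 0.497, -0.497, -0.503]
ft_force: [1.2, 0.6, 0.7]
grip_width: -0.0002
clk 13.88 q [-0.21  0.49 -0.05  1.03  0.   -0.2 ] F clamp [1.18 0.61 0.72] grip -0.0002
tcp rel wheel_top, clamp axes mm [-0.23  3.12  4.44]  wheel_top in tool mm [-3.1  4.4 -0.2]
tool axes in clamp
 [[-0.002  0.    -1.   ]
 [ 1.     0.    -0.002]
 [ 0.    -1.    -0.   ]]
```

```bash
python3 -m inch '0 0 0 -1.5 4 0.5 1; 0 0 0 0 3 0 1; 0 0 0 0 2.5 0 1; 0 0 0 0 0 0 1; 0 0 0 0 0 0 1' && python3 s.py | head -2; python3 -m inch '0 0 0 0 0 -1 1; 0 0 0 0 0 -1.2 1; 0 0 0 0 0 0 1;0 0 0 0 0 0 1' && python3 s.py |head -2;  python3 -m inch '0 0 0 0 -5 0 1; 0 0 0 0 -10 0 1; 0 0 0 0 -10 0 1; 0 0 0 30 -4.5 -4 1; 0 0 0 45 0 -4 1; 0 0 0 40 0 -4 1; 0 0 0 5 0 0 1; 0 0 0 0 0 0 1;0 0 0 0 0 0 1; 0 0 0 0 0 0 1; 0 0 0 0 0 0 1; 0 0 0 0 0 0 1' && python3 s.py && python3 av.py av2
```

```text
clock: 14.5
eef_pos: [0.5579, -0.1232, 0.0668]
tool_rot: [0.504, 0.497, -0.496, -0.503]
ft_force: [-0.2, -1.3, 5.8]
grip_width: -0.0005
clk 14.5 q [-0.22  0.5  -0.07  1.   -0.   -0.2 ] F clamp [-0.23 -1.26  5.75] grip -0.0005
tcp rel wheel_top, clamp axes mm [-0.43  0.16 -4.18]  wheel_top in tool mm [-0.2 -4.2 -0.4]
clock: 15.0
eef_pos: [0.5602, -0.1232, 0.0669]
tool_rot: [0.504, 0.497, -0.496, -0.503]
ft_force: [-0.7, -1.1, 6.1]
grip_width: -0.0002
clk 15.0 q [-0.22  0.5  -0.06  1.01 -0.   -0.2 ] F clamp [-0.67 -1.09  6.08] grip -0.0002
tcp rel wheel_top, clamp axes mm [ 1.9   0.18 -4.13]  wheel_top in tool mm [-0.2 -4.1  1.9]
clock: 16.5
eef_pos: [0.5731, -0.0032, 0.0953]
tool_rot: [-0.503, -0.497, 0.497, 0.503]
ft_force: [-0.5, -0.2, 0.1]
grip_width: -0.0
clk 16.5 q [-0.01  0.47 -0.02  1.07  0.    0.01] F clamp [-0.49 -0.19  0.08] grip -0.0
tcp rel wheel_top, clamp axes mm [ 13.14 120.43  24.29]  wheel_top in tool mm [-120.4   24.3   13.1]
tool axes in clamp
 [[ 0. -0. -1.]
 [ 1.  0.  0.]
 [ 0. -1.  0.]]
net ptr [310.7  138.43] [1.04 1.2 ] mark [312.38 132.2 ] [0.6 1.7]
clamp y pt
[... 895 characters left out ...]
01:122', '302:122', '303:122', '304:122', '305:122', '306:122', '307:121', '308:121', '309:119', '310:118', '311:118', '312:118', '313:115', '314:115', '315:118', '316:121', '317:122', '318:122', '319:122', '320:122', '321:122']
143 ['301:126', '302:126', '303:126', '304:126', '305:126', '306:126', '307:126', '308:126', '309:124', '310:120', '311:119', '312:118', '313:116', '314:117', '315:122', '316:126', '317:126', '318:126', '319:126', '320:126', '321:126']
145 ['301:126', '302:126', '303:126', '304:126', '305:126', '306:126', '307:126', '308:126', '309:124', '310:120', '311:119', '312:118', '313:116', '314:118', '315:122', '316:125', '317:126', '318:126', '319:126', '320:126', '321:127']
```

View pics/av2.png

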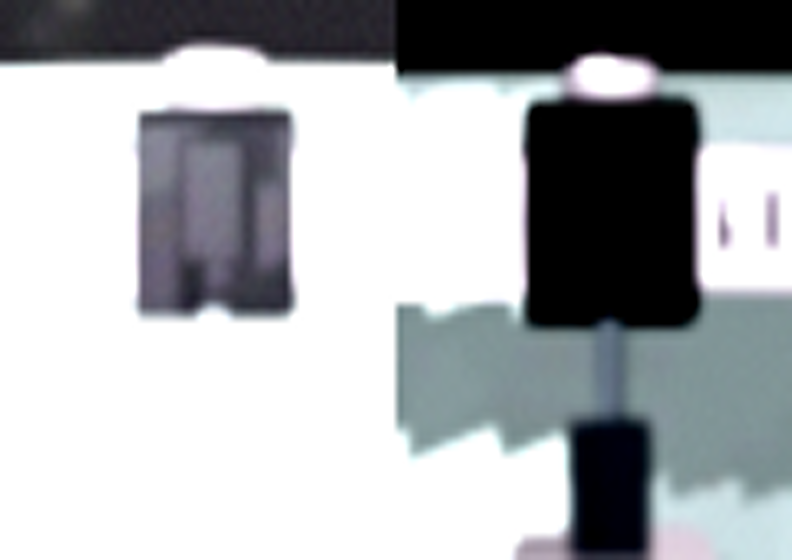

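```bash
python3 -m inch '0 0 0 0 -20 0 1; 0 0 0 0 -40 0 1; 0 0 0 0 -40 0 1; 0 0 0 0 -30 10 1; 0 0 0 20 -10 40 1; 0 0 0 40 0 50 1; 0 0 0 40 0 40 1; 0 0 0 40 0 10 1; 0 0 0 20 0 0 1; 0 0 0 0 0 0 1; 0 0 0 0 0 0 1' && python3 s.py|head -2 && python3 - <<'E'
from h import *
c=cam("scene");cv2.imwrite("pics/fin_scene.png",c["color"]);cv2.imwrite("pics/fin_sz.png",cv2.resize(c["color"][200:380,250:490],None,fx=3.3,fy=3.3,interpolation=cv2.INTER_CUBIC))
for n in ["scene","top"]:
    cam(n)
    for t in ["pointer_tip","gauge_mark","vial_0","gel_box_1","slide_mailer_0"]: print(n,t,[np.round(a["point"],1).tolist() for a in bot.spot_point(t,n)[:1]])
E
```

```text
clock: 18.68
eef_pos: [0.4263, 0.1578, 0.2353]
tool_rot: [0.503, 0.497, -0.497, -0.503]
ft_force: [-0.2, -0.1, 0.5]
grip_width: -0.0
clk 18.68 q [ 0.35  0.15 -0.1   1.32 -0.    0.37] F clamp [-0.21 -0.11  0.47] grip -0.0
tcp rel wheel_top, clamp axes mm [-135.75  279.43  164.27]  wheel_top in tool mm [-279.4  164.4 -135.7]
scene pointer_tip [[312.1, 262.5]]
scene gauge_mark [[311.0, 264.7]]
scene vial_0 [[291.0, 314.4]]
scene gel_box_1 [[415.4, 270.5]]
scene slide_mailer_0 [[433.5, 346.4]]
top pointer_tip [[324.1, 269.3]]
top gauge_mark [[329.0, 270.5]]
top vial_0 [[336.8, 309.0]]
top gel_box_1 [[368.2, 192.3]]
top slide_mailer_0 [[446.3, 255.3]]
```

View pics/fin_sz.png

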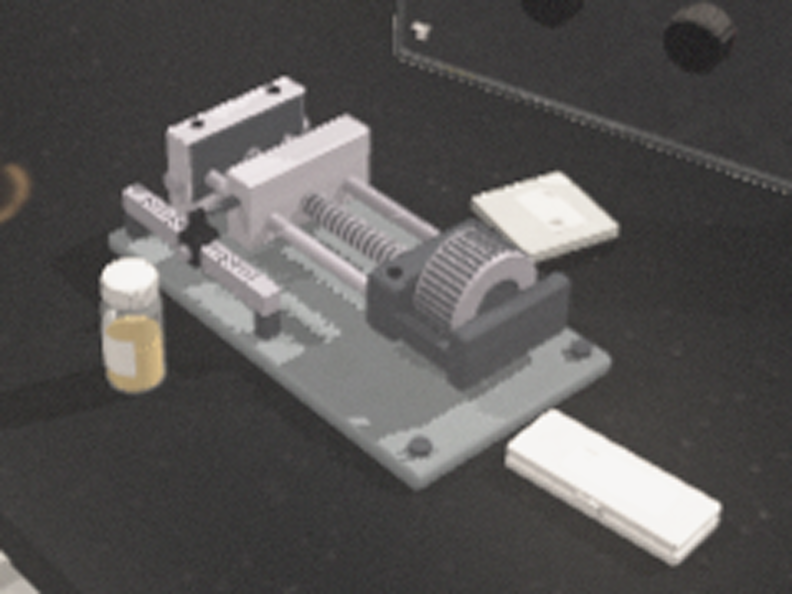

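```bash
python3 -c "
from workcell import bot
print(bot.job_done())"
```

```text
the job is handed in; nothing more can be done
None
```

The pointer stands at the gauge tab, the hand is clear, and the job was handed in at about 19 s of the 48 s allowed.

**What I did:** I rolled the wheel with the shut fingertips at about 6 N, in three strokes of roughly 30 mm each. After a close look from the wrist camera I added one correction of about 2 mm. Only the wheel was touched, and the hand was then lifted about 160 mm above the wheel top and moved back.

**Last checks:**
- **Setting:** In eight averaged wrist pictures from above, the pointer tip is at column 312.0 and the middle of the tab at 311.8. That is about 0.1 mm apart, with an uncertainty of about 0.3 mm.
- **Surroundings:** The scene picture after the hand was withdrawn shows the vial, both boxes and the gauge where they were at the start.

**Disagreements:**
- **Wrist camera:** The trained networks put the pointer 0.85 mm short of the mark, though single readings scattered by about 0.5 mm.
- **Top camera:** The trained networks put the pointer about 5 pixels (7–8 mm) off the mark. The gauge-mark reading had jumped about 6 pixels from the start picture although the gauge had not moved, so I trusted the close wrist view instead.

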